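# Zero the photometer, then turn the amber sample to the window and hold it

### The job

The clear blank jar with the white cap already stands at the photometer's window: press the green zero button fully down and release it before anything is turned, and never press it once the carousel has been turned. Then take the carousel by its black centre knob, turn it gently until the amber jar with the yellow cap stands centred in front of the window, and hold it still there: finish while still gripping the knob, because the carousel runs freely and must not drift during the reading. Keep every jar upright in its seat and leave the other things on the bench undisturbed.

Things in the scene. Friction and masses are not known exactly. Their poses are not given: they have to be found in the camera images.
- photometer: Bench photometer, fixed to the bench: grey base plate 215 x 335 mm, 16 mm high, with a round carousel on it and a white read head (165 mm along x, 98 mm along y, top 106 mm above the bench) at the +y end. Origin on the bench surface exactly below the carousel's vertical axis; z up; its +y axis points from the carousel axis to the middle of the window in the head. The head occupies y 120 to 218 mm, x -83 to 83 mm; a red line on its top marks the window's middle.
- window (a point): Centre of the outer face of the round black window hood (36 mm across) on the head's carousel side, 111 mm from the carousel axis along the photometer's +y, 62 mm above the bench. A jar is at the window when its axis lies on the photometer's +y line, 85 mm from the carousel axis; about 6 mm then remain between hood and jar.
- zero_top (a point): Centre of the upper face of the released zero button: a round green cap of 22 mm diameter on a black round housing (38 mm across) on top of the head. Pressed straight down, its top is 127 mm above the bench when released. It is the only raised button; the flat grey keys beside it are not used.
- zero (a joint): Travel of the zero button in m: 0 released, 0.005 fully down. It is sprung: about 1.5 N to start moving, 5 N fully down; it springs back up when released.
- carousel (a joint): Turn of the carousel in rad since the start (0 at the start), growing counter-clockwise seen from above. No stops, no detents, either direction; very little friction (about 0.01 N m), so it coasts when let go. Aluminium disc 226 mm across, top 32 mm above the bench, with six jar seats 60 degrees apart on an 85 mm radius circle (centres); the seats are collars 18 mm high with about 1.5 mm play around a jar. Disc, seats, jars and knob turn together.
- knob: Black bar knob fixed on top of the carousel's spindle, turning with it: 54 mm long along its own x, 16 mm wide along its own y, 30 mm high. Origin at the bar's centre, on the carousel axis, 127 mm above the bench; the bar spans heights 112 to 142 mm. Jar tops are 94 mm above the bench; the jars' inner sides are 65 mm from the axis.
- jar_sample: The sample: amber glass jar with a yellow cap, 40 mm diameter, 62 mm high, loose in one of the carousel's seats (any but the one at the window). Origin at the centre of its underside, 32 mm above the bench; z is its axis.
- jar_blank: The blank: clear glass jar with a white cap, same size and origin as the sample, in the seat that stands at the window at the start.
- jar_blue: Clear jar with a blue cap, same size, in another seat.
- jar_black: Green glass jar with a black cap, same size, in another seat.
- jar_red: Clear jar with a red cap, same size, in another seat.
- jar_grey: Green glass jar with a grey cap, same size, in another seat.
- spare_jar: Spare clear jar with a black cap, 40 mm diameter, 62 mm high, standing on the bench beside the photometer on the side away from the head; to be left alone. Origin under its centre.
- squeeze_bottle: White squeeze bottle with a red spout, 48 mm diameter, 140 mm high, on the bench beside the photometer on the side away from the head; to be left alone. Origin under its centre.
- screwdriver: Screwdriver, 170 mm long, lying on the bench beside the photometer on the side away from the head; to be left alone.
Things that resemble listed ones, but are neither listed nor needed, are in the scene too. Of the things shaped like the jar_sample, the amber one is meant.

How it is judged (in metres and radians):
On the way, in this order (a step that is already met when the one before it is completed fails the run):
1. the zero button is pressed fully down while the blank still stands at the window (value of joint zero above 0.0042 m and value of joint carousel between -0.1 and 0.1 rad), for 0.1 s.
2. the zero button is released (value of joint zero below 0.001 m), for 0.1 s.
At the end, for the whole second after the job is handed in: The amber jar with the yellow cap stands upright in its seat, its axis within 8 mm of the window's middle line, on the window's side; the carousel turns slower than 0.05 rad/s; the zero button is up; and the gripper's fingers still hold the knob (contact force above 1 N) through the last second (x of jar_sample in the frame of photometer between -0.008 and 0.008 m and y of jar_sample in the frame of photometer above 0.07 m and z of jar_sample in the frame of photometer below 0.04 m and angle between jar_sample's own z axis and vertical below 0.15 rad and velocity of joint carousel between -0.05 and 0.05 rad/s and value of joint zero below 0.001 m and contact force between the fingers and knob above 1 N); the arm keeps its last pose, push and grip.
It fails at once if the zero button is pressed when the carousel has been turned away from the blank (value of joint zero above 0.0025 m and (value of joint carousel above 0.2 rad or value of joint carousel below -0.2 rad)).
It fails at once if a jar is tipped or lifted out of its seat (angle between any of jar_sample, jar_blank, jar_blue, jar_black, jar_red, jar_grey's own z axis and vertical above 0.3 rad or z of any of jar_sample, jar_blank, jar_blue, jar_black, jar_red, jar_grey in the frame of photometer above 0.045 m).
It fails at once if the spare jar, squeeze bottle or screwdriver is moved more than 30 mm (distance of any of spare_jar, squeeze_bottle, screwdriver from where it was at the start of the episode above 0.03 m).
It also fails if it takes over 72 s, if anything falls off the work surface, if the arm or the gripper's body presses on something with over 40 N, if the wrist force passes 120 N, or if a joint passes its speed limit or range.

### The arm

A 6-joint arm with a two-finger parallel gripper is mounted at the origin on the work surface. World frame = base frame: x ahead of the robot, y to its left, z up, the work surface at z = 0. Lengths are in mm, angles in degrees, forces in N, time in s.
With the tool pointing down it reaches from about 150 to 775 mm from the base axis. Payload 6.1 kg.
Tool frame: the origin (TCP) lies midway between the tips of the shut fingers; the grasp point (between the pads) lies 19 mm behind it; z points along the fingers, y is the line along which they close (so a half turn about z gives the same grasp; the last joint's range is limited). The gripper opens to 85 mm and grips with 20 to 120 N. Pads are 22 mm wide; open, the fingers measure 114 mm over their backs; the gripper's body (76 mm by 85 mm) begins 54 mm behind the grasp point. The pads swing forward as they close: fully open they stand 13 mm farther back than shut.
Start: joints at [-76.891, 7.208, -2.269, 80.523, 0, 90], TCP at [119.069, -511.303, 231.295] pointing down, gripper open.
Joint ranges: [-155.77, 155.77], [-54.66, 111.73], [-72.52, 77.12], [-102.08, 115.82], [-83.92, 84.16], [-180, 180]. Speed limits (degrees/s): [136.94, 136.94, 172.46, 180, 180, 180].

### API

Orientations are given as a 3x3 rotation matrix whose columns are the frame's x, y, z axes.
In Python, from station import robot gives the robot as it stands.
- The arm moves only by the tool play_rows, never from a script. Its argument "moves" is a list of rows, each a list of 3 entries, a list of its own where there are three numbers: the shift along the tool's x, y, z in m, then the turn, a rotation vector about the tool's x, y, z in rad, then the finger opening in m, from 0 to 0.0854. A call has 1 to 5 rows; each row is the pose to reach, as a shift and turn from the pose commanded when the call began, along the tool's axes at that moment; what a row does not reach only later rows make up. A row lasts 1/8 s, in which the tool goes at most 62.5 mm and 10.7 degrees, less where a joint would pass 70% of its speed; a pose out of reach is approached as far as the arm can. A call with a gripper value outside its range is refused whole. The fingers move at their own pace and stop on an object; "newtons" is the grip in N (left out, the last holds). Time passes only in rows, so rows that repeat a pose let the fingers close. It gives the time, the measured TCP pose, the force, the opening and the grip force at its end, in the units of the state.
- robot.state(): the state, without advancing time (a new reading comes with each control period).
- robot.read_camera(name): name is "side" or "top"; returns the picture (420x560x3 uint8, red, green, blue); there is no depth.
- robot.camera_model(name): a dict with "fx", "fy", "cx", "cy" (pixels), "pose" (4x4, takes a point from camera to world coordinates). Camera axes: x right, y down, z forward; pixel columns grow to the right and rows downward; lengths in mm; the calibration is good to about 2 mm. A picture is of the moment at which its call begins. camera_model takes no time and is no camera call.
- robot.sign_off(): hands the job in; it is judged then, once.
The state is a dict: "time": time; "joints": joint angles; "qd": joint speeds; "joint_efforts": joint torques, N m; "tcp_pos": TCP position; "ee_rot": TCP orientation; "ft_force": force on the tool from outside, world axes, zero at the start; "moment": the same for the moment, N m; "width": finger opening in mm; "gripper_force": force on a finger pad.
Only numpy, scipy, OpenCV 4.12 (cv2) and the standard library are available. Lean on these libraries where they do the work, as an engineer would, in place of code of your own. Each camera call takes 0.05 s, during which the arm holds its last target. There are 200 camera calls.

## Working session

There is one attempt and no reset: what is moved stays moved. The work goes in short steps, Python scripts to look and compute and a tool call to move; the robot and the scene stay as the last step left them, time stands still between calls to the robot, and variables do not carry over. Pictures are saved under pics/ and viewed, at most 10 in all, crops included, and the job is handed in when it is done.

Besides the shell and the picture viewer there is one more tool, called after "Emit:" as a command line: name --argument value ..., lists and objects as JSON in quotes. play_rows: Moves the arm, as the interface text tells. Its arguments: {"type":"object","properties":{"moves":{"type":"array","items":{"type":"array"}},"newtons":{"type":"number"}},"required":["moves"]}

```bash
mkdir -p pics; python3 - <<'E'
from station import robot
import cv2,numpy as np
for n in("top","side"):
    im=robot.read_camera(n); cv2.imwrite(f"pics/{n}0.png",im[:,:,::-1]); m=robot.camera_model(n); print(n,m["fx"],m["fy"],m["cx"],m["cy"]); print(np.round(m["pose"],4).tolist())
print(np.round(robot.state()["ee_rot"],4).tolist(), robot.state()["width"],robot.state()["time"])
E
```

```text
top 542.9742034420784 542.9742034420784 281.24135620358436 215.57809722779345
[[0.0001, -0.9919, 0.1273, 427.0493], [-0.9999, -0.0019, -0.0146, -42.795], [0.0148, -0.1273, -0.9918, 1179.5539], [0.0, 0.0, 0.0, 1.0]]
side 531.7698833171538 531.7698833171538 274.6789969632954 201.56557609872854
[[-0.9923, -0.1037, 0.0677, 463.5984], [-0.1226, 0.7464, -0.6542, 645.2389], [0.0173, -0.6574, -0.7533, 901.4735], [0.0, 0.0, 0.0, 1.0]]
[[0.9739, 0.2269, -0.0003], [0.2269, -0.9739, 0.0013], [0.0, -0.0014, -1.0]] 85.47445403140203 0.1
```

View pics/top0.png

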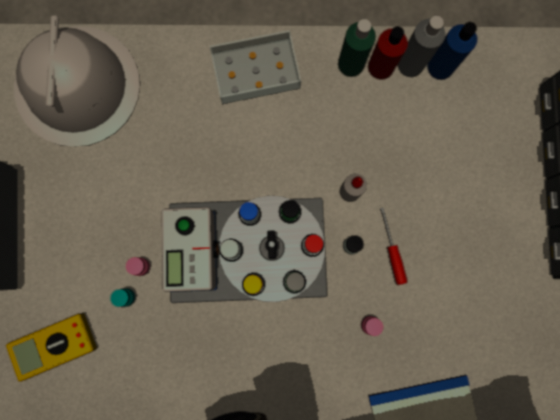

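View pics/side0.png

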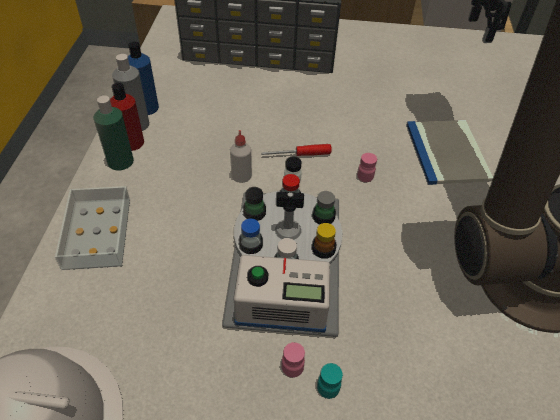

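Top view: head at about (188,248), green zero button (184,226), knob (271,245), blank's white cap (230,249), yellow cap (253,285). Possible mix-ups are the pink jars (137,266) and (373,326), the teal jar (121,297) and the spare jar's black cap (354,244). Only the yellow-capped jar shows amber in the side view, at (326,240). I'll check it in a close crop.

```bash
python3 - <<'E'
import cv2
a=cv2.imread("pics/top0.png")[190:310,155:345]; cv2.imwrite("pics/c1.png",cv2.convertScaleAbs(cv2.resize(a,None,fx=4,fy=4,interpolation=2),alpha=1.3))
a=cv2.imread("pics/side0.png")[175:335,215:355]; cv2.imwrite("pics/c2.png",cv2.convertScaleAbs(cv2.resize(a,None,fx=3.75,fy=3.75,interpolation=2),alpha=1.3))
E
```

```text
(no output)
```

View pics/c1.png

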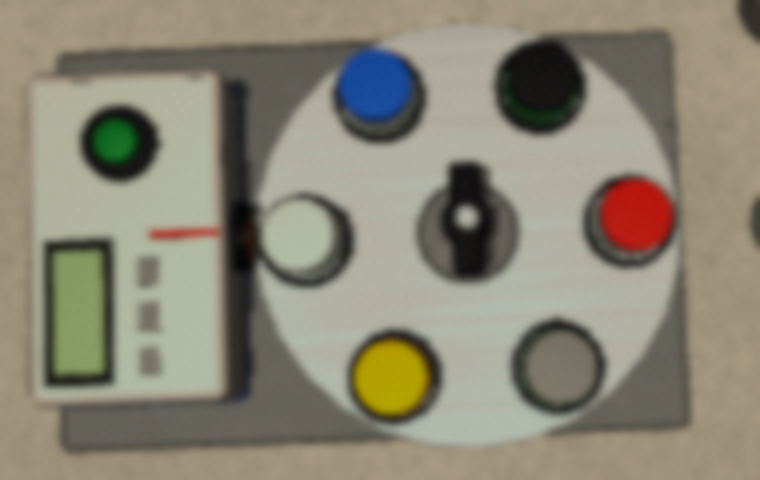

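View pics/c2.png

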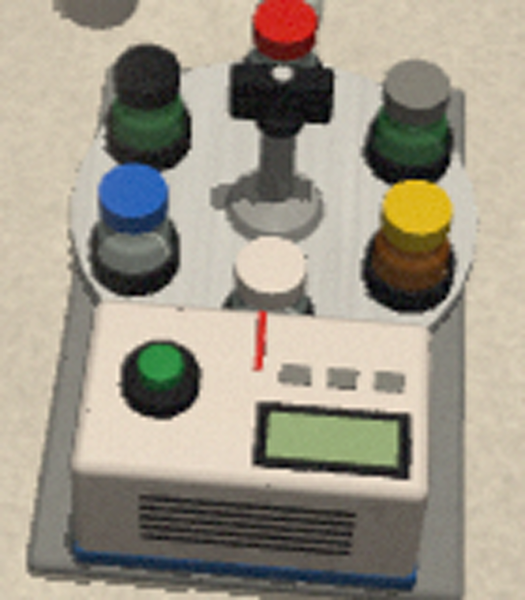

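Crops: sole amber jar with yellow cap at c1 (391,377); red line and white cap on the window line at (218,232) and (300,232); button (117,141); knob top (467,219) with its bar nearly vertical in the image.

```bash
cat > h.py <<'E'
from station import robot
import numpy as np
from scipy.spatial.transform import Rotation as R
def ray(n,u,v,z):
    m=robot.camera_model(n);P=np.array(m["pose"])
    d=P[:3,:3]@[(u-m["cx"])/m["fx"],(v-m["cy"])/m["fy"],1];o=P[:3,3]
    return o+d*(z-o[2])/d[2]
def rel(pos,yaw_y):
    "shift (m) & rotvec (rad) in tool axes to reach pos (mm), tool down, tool y at yaw_y deg"
    s=robot.state();E=np.array(s["ee_rot"]);a=np.radians(yaw_y)
    y=np.array([np.cos(a),np.sin(a),0]);z=np.array([0,0,-1.]);T=np.c_[np.cross(y,z),y,z]
    print("shift",np.round(E.T@(np.array(pos)-s["tcp_pos"])/1000,4),"turn",np.round(R.from_matrix(E.T@T).as_rotvec(),4),"tcp",np.round(s["tcp_pos"],1),"j",np.round(s["joints"],1),"t",s["time"])
E
python3 - <<'E'
from h import *
c=lambda x,y,z:ray("top",155+(x+.5)/4-.5,190+(y+.5)/4-.5,z)
d=lambda x,y,z:ray("side",215+(x+.5)/3.75-.5,175+(y+.5)/3.75-.5,z)
print("disc",c(469,235,32)); print("knob",c(467,219,142),d(282,74,142)); print("knob ends",c(467,162,142),c(469,278,142))
print("button",c(117,141,127),d(160,362,127))
for n,p in dict(blue=(375,85),black=(541,80),red=(637,215),grey=(558,367),yellow=(391,377),white=(300,232)).items():print(n,c(*p,94))
print("line",c(150,236,106),c(218,232,106), "yellow side",d(417,208,94),"red",d(285,28,94),"blue",d(133,197,94))
rel(c(117,141,160),-77)
E
```

```text
disc [504.4096756  -39.94605071  32.        ]
knob [504.64946297 -39.24535691 142.        ] [505.24684279 -36.46349381 142.        ]
knob ends [532.04213144 -39.18018945 142.        ] [476.48871671 -40.26552219 142.        ]
button [543.55469099 131.06888843 127.        ] [543.38259499 135.83756313 127.        ]
blue [575.82520965   7.44764991  94.        ]
black [578.54797413 -76.26345922  94.        ]
red [ 510.34653408 -124.25475759   94.        ]
grey [434.71936439 -84.42389483  94.        ]
yellow [429.78531355  -1.60960294  94.        ]
white [501.63949177  44.30359286  94.        ]
line [498.76034717 117.2222735  106.        ] [500.7711702   83.77057751 106.        ] yellow side [429.37866635   3.0038507   94.        ] red [ 509.79854018 -113.9380249    94.        ] blue [575.13940832  15.76957406  94.        ]
shift [ 0.5543 -0.5244  0.0713] turn [-0.0014 -0.      0.002 ] tcp [ 119.  -511.   230.6] j [-76.9   7.2  -2.3  80.5   0.   90. ] t 0.1
```

Emit:
play_rows --moves '[[[0.042,-0.04,0],[0,0,-0.18],0],[[0.084,-0.08,0],[0,0,-0.36],0],[[0.126,-0.12,0],[0,0,-0.54],0],[[0.168,-0.16,0],[0,0,-0.72],0],[[0.21,-0.2,0],[0,0,-0.9],0]]'

```text
time: 0.72
tcp_pos: [278.7, -267.2, 231.1]
ee_rot: [[0.423, 0.906, 0.0], [0.906, -0.423, 0.0], [0.0, 0.0, -1.0]]
ft_force: [0.6, -0.4, -0.5]
width: 0.2
gripper_force: 0.0
```

```bash
python3 -c "
from h import *
rel([543.5,132,180],92)"
```

```text
shift [0.4737 0.071  0.0512] turn [ 2.0000e-04  0.0000e+00 -2.0425e+00] tcp [ 278.7 -267.2  231.1] j [-43.8  -7.8 -17.2  80.6   0.   71.2] t 0.725
```

Emit:
play_rows --moves '[[[0.058,0.0085,0],[0,0,-0.18],0],[[0.116,0.017,0],[0,0,-0.36],0],[[0.174,0.0255,0],[0,0,-0.54],0],[[0.232,0.034,0],[0,0,-0.72],0],[[0.29,0.0425,0],[0,0,-0.9],0]]'

```text
time: 1.35
tcp_pos: [441.3, -23.0, 231.1]
ee_rot: [[-0.448, 0.894, 0.0], [0.894, 0.448, -0.0], [-0.0, -0.0, -1.0]]
ft_force: [-0.1, -0.7, 0.2]
width: -0.1
gripper_force: 0.0
```

```bash
python3 -c "
from h import *
rel([543.5,132,180],92)"
```

```text
shift [0.0929 0.1608 0.0511] turn [-2.0000e-04  2.0000e-04 -1.1414e+00] tcp [441.3 -23.  231.1] j [ -3.   -1.8 -11.8  80.   -0.   60.4] t 1.35
```

Emit:
play_rows --moves '[[[0.0232,0.0402,0],[0,0,-0.18],0],[[0.0465,0.0804,0.012],[0,0,-0.36],0],[[0.07,0.1206,0.025],[0,0,-0.54],0],[[0.0929,0.1608,0.038],[0,0,-0.72],0],[[0.0929,0.1608,0.051],[0,0,-0.9],0]]'

```text
time: 1.98
tcp_pos: [544.9, 132.0, 178.5]
ee_rot: [[-0.979, 0.202, -0.001], [0.202, 0.979, 0.0], [0.001, -0.0, -1.0]]
ft_force: [0.3, 0.2, 1.0]
width: 0.3
gripper_force: 0.0
```

Emit:
play_rows --moves '[[[0,0,0],[0,0,-0.12],0],[[0,0,0],[0,0,-0.24],0],[[0,0,0],[0,0,-0.24],0]]'

```text
time: 2.35
tcp_pos: [543.6, 129.5, 179.8]
ee_rot: [[-1.0, -0.026, -0.001], [-0.026, 1.0, -0.0], [0.001, -0.0, -1.0]]
ft_force: [0.2, 0.0, -0.5]
width: -0.3
gripper_force: 0.0
```

```bash
python3 -c "
from h import *
rel([543.5,132,130],92)
import cv2
a=robot.read_camera('side')[175:335,215:355,::-1]; cv2.imwrite('pics/c3.png',cv2.convertScaleAbs(cv2.resize(a,None,fx=3.75,fy=3.75,interpolation=2),alpha=1.3))"
```

```text
shift [-0.      0.0025  0.0498] turn [-0.0002 -0.001  -0.0089] tcp [543.6 129.5 179.8] j [13.4 11.2 -4.  74.9 -0.  11.9] t 2.35
```

View pics/c3.png

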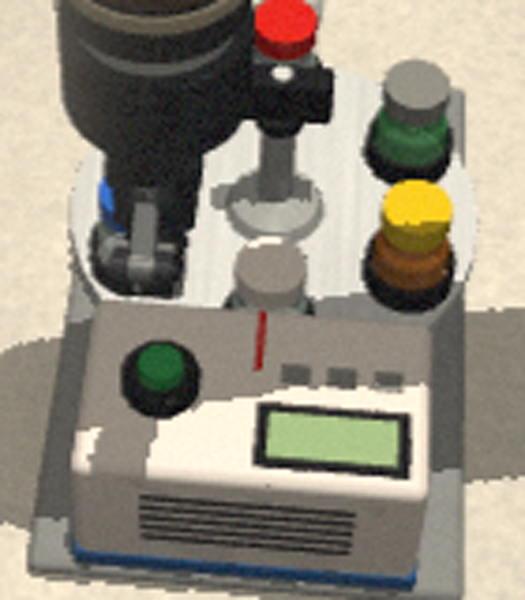

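The shut fingers hang just behind the button in this view (finger tips at (143,285), button (160,362)), as expected at z=180. Going down.

Emit:
play_rows --moves '[[[0,0.0025,0.025],[0,0,0],0],[[0,0.0025,0.046],[0,0,0],0],[[0,0.0025,0.05],[0,0,0],0],[[0,0.0025,0.05],[0,0,0],0]]'

```text
time: 2.9
tcp_pos: [543.8, 131.9, 130.6]
ee_rot: [[-1.0, -0.026, 0.0], [-0.026, 1.0, 0.0], [-0.0, 0.0, -1.0]]
ft_force: [0.5, -0.2, 0.5]
width: 0.1
gripper_force: 0.0
```

Emit:
play_rows --moves '[[[0,0,0.003],[0,0,0],0],[[0,0,0.005],[0,0,0],0],[[0,0,0.007],[0,0,0],0],[[0,0,0.007],[0,0,0],0]]'

```text
time: 3.4
tcp_pos: [544.3, 132.1, 123.8]
ee_rot: [[-1.0, -0.027, 0.001], [-0.027, 1.0, 0.0], [-0.001, 0.0, -1.0]]
ft_force: [0.9, 0.5, 4.1]
width: -0.0
gripper_force: 1.8
```

Emit:
play_rows --moves '[[[0,0,0.0015],[0,0,0],0],[[0,0,0.003],[0,0,0],0],[[0,0,0.003],[0,0,0],0],[[0,0,0.003],[0,0,0],0]]'

```text
time: 3.9
tcp_pos: [544.4, 132.1, 122.0]
ee_rot: [[-1.0, -0.027, 0.002], [-0.027, 1.0, 0.001], [-0.002, 0.0, -1.0]]
ft_force: [-1.0, -1.2, 12.2]
width: 0.1
gripper_force: 5.9
```

Bottomed: 12 N at z=122. I'll hold briefly, then lift to 200.

Emit:
play_rows --moves '[[[0,0,0.0005],[0,0,0],0],[[0,0,0.0005],[0,0,0],0],[[0,0,-0.02],[0,0,0],0],[[0,0,-0.05],[0,0,0],0],[[0,0,-0.08],[0,0,0],0]]'

```text
time: 4.53
tcp_pos: [543.0, 131.8, 200.2]
ee_rot: [[-1.0, -0.027, -0.002], [-0.027, 1.0, -0.0], [0.002, -0.0, -1.0]]
ft_force: [0.7, 1.2, 0.7]
width: 0.0
gripper_force: 0.0
```

Emit:
play_rows --moves '[[[0,0,0],[0,0,0],0.085],[[0,0,0],[0,0,0],0.085],[[0,0,0],[0,0,0],0.085]]'

```text
time: 4.9
tcp_pos: [543.0, 131.8, 198.8]
ee_rot: [[-1.0, -0.027, -0.003], [-0.027, 1.0, -0.001], [0.003, -0.001, -1.0]]
ft_force: [0.2, -0.4, 0.0]
width: 54.4
gripper_force: 0.0
```

```bash
python3 -c "
from h import *
rel([504.8,-39.3,200],91.5)"
```

```text
shift [ 0.0429 -0.17   -0.001 ] turn [-0.0005 -0.0026  0.001 ] tcp [543.  131.8 198.8] j [13.6 11.1 -1.7 77.3  0.  12.1] t 4.9
```

Emit:
play_rows --moves '[[[0.0107,-0.0425,0],[0,0,0],0.085],[[0.0214,-0.085,0],[0,0,0],0.085],[[0.032,-0.1275,0],[0,0,0],0.085],[[0.0429,-0.17,0],[0,0,0],0.085],[[0.0429,-0.17,0],[0,0,0],0.085]]'

```text
time: 5.52
tcp_pos: [504.4, -41.3, 199.5]
ee_rot: [[-1.0, -0.023, -0.002], [-0.023, 1.0, -0.0], [0.002, -0.0, -1.0]]
ft_force: [-0.2, 0.7, 0.8]
width: 85.2
gripper_force: 0.0
```

```bash
python3 -c "
from h import *
rel([504.8,-39.3,108],91.5)
import cv2
a=robot.read_camera('side')[135:295,215:355,::-1]; cv2.imwrite('pics/c4.png',cv2.convertScaleAbs(cv2.resize(a,None,fx=3.75,fy=3.75,interpolation=2),alpha=1.3))"
```

```text
shift [-0.0006  0.002   0.0915] turn [-0.0002 -0.0017 -0.003 ] tcp [504.4 -41.3 199.5] j [-4.7  5.3 -8.4 76.4 -0.  -6. ] t 5.525
```

View pics/c4.png

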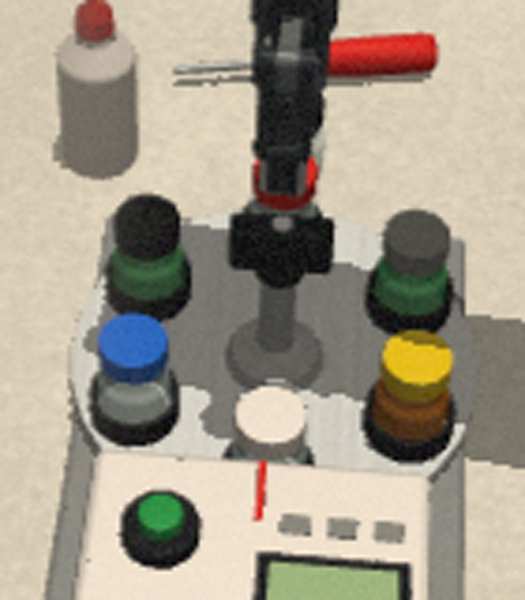

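The open gripper sits over the knob bar (282,240), nearest finger at (285,170); the button is up and the blank still at the window. Descending.

Emit:
play_rows --moves '[[[0,0.002,0.03],[0,0,0],0.085],[[0,0.002,0.06],[0,0,0],0.085],[[0,0.002,0.08],[0,0,0],0.085],[[0,0.002,0.0915],[0,0,0],0.085],[[0,0.002,0.0915],[0,0,0],0.085]]'

```text
time: 6.2
tcp_pos: [505.0, -36.5, 108.0]
ee_rot: [[-1.0, -0.028, -0.002], [-0.028, 1.0, 0.0], [0.002, 0.0, -1.0]]
ft_force: [-0.4, 0.7, 0.2]
width: 84.9
gripper_force: 0.0
```

Emit:
play_rows --moves '[[[0,0,0],[0,0,0],0.04],[[0,0,0],[0,0,0],0.03],[[0,0,0],[0,0,0],0.022],[[0,0,0],[0,0,0],0.018],[[0,0,0],[0,0,0],0.018]]' --newtons 25

```text
time: 6.82
tcp_pos: [505.8, -37.3, 109.5]
ee_rot: [[-1.0, -0.027, 0.001], [-0.027, 1.0, -0.0], [-0.001, -0.0, -1.0]]
ft_force: [-0.7, -0.8, 5.7]
width: 24.8
gripper_force: 24.5
```

Emit:
play_rows --moves '[[[0,0,0],[0,0,0],0.014],[[0,0,0],[0,0,0],0.01]]'

```text
time: 7.08
tcp_pos: [505.8, -37.4, 109.4]
ee_rot: [[-1.0, -0.027, 0.001], [-0.027, 1.0, -0.001], [-0.001, -0.001, -1.0]]
ft_force: [-1.2, -0.3, 5.8]
width: 25.1
gripper_force: 24.5
```

```bash
python3 -c "
from h import *
s=robot.state();print(s['width'],s['gripper_force'],s['ft_force'],s['moment'],s['tcp_pos'])
import cv2
a=robot.read_camera('side')[165:285,240:340,::-1];b=robot.read_camera('top')[190:310,225:325,::-1]
cv2.imwrite('pics/c5.png',cv2.convertScaleAbs(cv2.resize(cv2.hconcat([a,b]),None,fx=4,fy=4,interpolation=2),alpha=1.5))"
```

```text
25.08609589959507 24.52415496110916 [-1.18564951 -0.26718376  5.75702404] [-0.30148224  0.24396462  0.00773237] [505.80489003 -37.37428086 109.44601819]
```

View pics/c5.png

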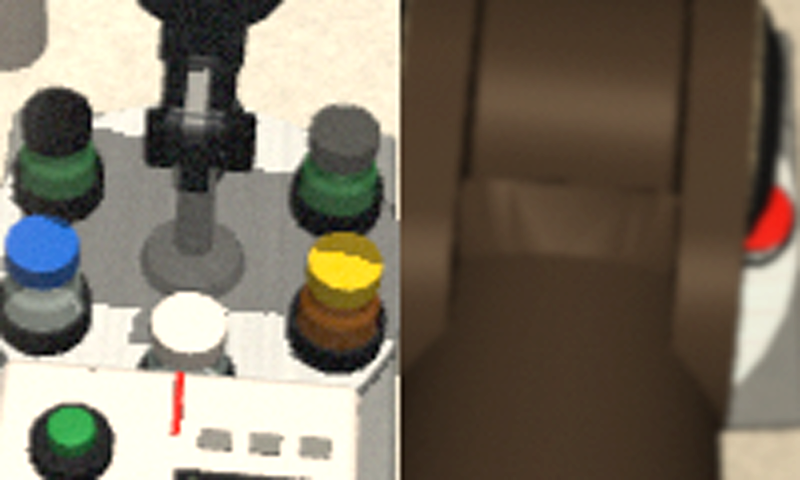

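Fingertips reach below the bar (image (195,185)) and pinch the round hub under it (25 mm, not 16). I'll open, rise 9 mm and grip the bar itself.

Emit:
play_rows --moves '[[[0,0,0],[0,0,0],0.045],[[0,0,0],[0,0,0],0.045],[[0,0,-0.005],[0,0,0],0.045],[[0,0,-0.009],[0,0,0],0.045],[[0,0,-0.009],[0,0,0],0.045]]'

```text
time: 7.8
tcp_pos: [505.8, -37.1, 118.3]
ee_rot: [[-1.0, -0.027, 0.001], [-0.027, 1.0, -0.0], [-0.001, -0.0, -1.0]]
ft_force: [-0.8, -0.9, -0.8]
width: 45.1
gripper_force: 0.0
```

Emit:
play_rows --moves '[[[0,0,0],[0,0,0],0.03],[[0,0,0],[0,0,0],0.02],[[0,0,0],[0,0,0],0.014],[[0,0,0],[0,0,0],0.01],[[0,0,0],[0,0,0],0.01]]' --newtons 25

```text
time: 8.43
tcp_pos: [505.4, -37.4, 117.7]
ee_rot: [[-1.0, -0.027, -0.0], [-0.027, 1.0, -0.001], [0.0, -0.001, -1.0]]
ft_force: [-0.2, -2.5, 0.3]
width: 15.4
gripper_force: 24.8
```

The bar is gripped (15.4 mm, 25 N). Turning clockwise gently.

Emit:
play_rows --moves '[[[0,0,0],[0,0,0.015],0.01],[[0,0,0],[0,0,0.045],0.01],[[0,0,0],[0,0,0.085],0.01],[[0,0,0],[0,0,0.125],0.01],[[0,0,0],[0,0,0.165],0.01]]'

```text
time: 9.05
tcp_pos: [505.3, -37.4, 117.8]
ee_rot: [[-0.99, 0.14, -0.0], [0.14, 0.99, -0.001], [0.0, -0.001, -1.0]]
ft_force: [-0.1, -3.5, 1.2]
width: 15.2
gripper_force: 24.8
```

Emit:
play_rows --moves '[[[0,0,0],[0,0,0.05],0.01],[[0,0,0],[0,0,0.1],0.01],[[0,0,0],[0,0,0.15],0.01],[[0,0,0],[0,0,0.2],0.01],[[0,0,0],[0,0,0.25],0.01]]'

```text
time: 9.68
tcp_pos: [505.3, -37.5, 117.8]
ee_rot: [[-0.925, 0.381, -0.0], [0.381, 0.925, -0.001], [-0.0, -0.001, -1.0]]
ft_force: [-0.5, -4.8, 1.2]
width: 15.7
gripper_force: 24.8
```

Emit:
play_rows --moves '[[[0,0,0],[0,0,0.05],0.01],[[0,0,0],[0,0,0.1],0.01],[[0,0,0],[0,0,0.15],0.01],[[0,0,0],[0,0,0.2],0.01],[[0,0,0],[0,0,0.25],0.01]]'

```text
time: 10.3
tcp_pos: [505.3, -37.6, 117.8]
ee_rot: [[-0.802, 0.598, -0.0], [0.598, 0.802, -0.001], [-0.0, -0.001, -1.0]]
ft_force: [-2.1, -4.5, 0.4]
width: 15.7
gripper_force: 24.8
```

Emit:
play_rows --moves '[[[0,0,0],[0,0,0.05],0.01],[[0,0,0],[0,0,0.1],0.01],[[0,0,0],[0,0,0.15],0.01],[[0,0,0],[0,0,0.2],0.01],[[0,0,0],[0,0,0.24],0.01]]'

```text
time: 10.92
tcp_pos: [505.2, -37.7, 117.8]
ee_rot: [[-0.637, 0.771, -0.001], [0.771, 0.637, -0.001], [-0.001, -0.001, -1.0]]
ft_force: [-2.4, -4.3, 1.4]
width: 15.6
gripper_force: 24.9
```

Emit:
play_rows --moves '[[[0,0,0],[0,0,0.03],0.01],[[0,0,0],[0,0,0.06],0.01],[[0,0,0],[0,0,0.08],0.01],[[0,0,0],[0,0,0.09],0.01],[[0,0,0],[0,0,0.09],0.01]]'

```text
time: 11.55
tcp_pos: [505.1, -37.7, 117.8]
ee_rot: [[-0.566, 0.825, -0.001], [0.825, 0.566, -0.001], [-0.001, -0.001, -1.0]]
ft_force: [-1.6, -4.7, 2.0]
width: 15.2
gripper_force: 24.9
```

```bash
python3 -c "
from h import *
s=robot.state();print(s['joints'],s['width'],s['gripper_force'])
import cv2
a=robot.read_camera('side')[175:325,215:355,::-1];b=robot.read_camera('top')[190:310,155:345,::-1]
cv2.imwrite('pics/c6.png',cv2.convertScaleAbs(cv2.resize(a,None,fx=4,fy=4,interpolation=2),alpha=1.5))
cv2.imwrite('pics/c7.png',cv2.convertScaleAbs(cv2.resize(b,None,fx=4,fy=4,interpolation=2),alpha=1.5))"
```

```text
[ -4.22327132   6.67736919 -17.20106387  66.15044041  -0.07805694
  51.32371064] 15.239525939159636 24.855599999427795
```

View pics/c6.png

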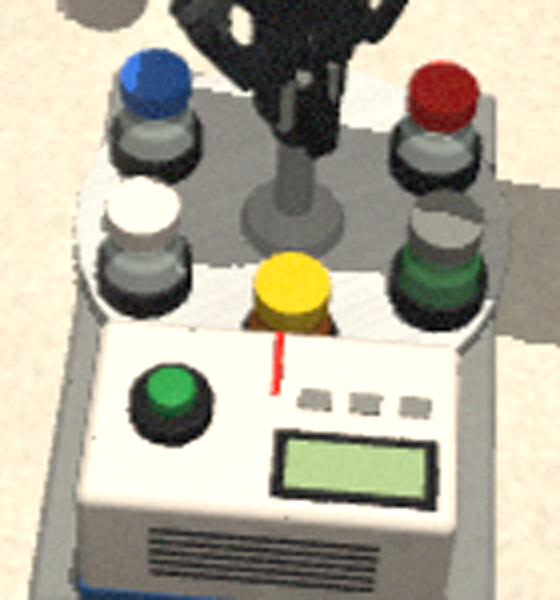

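View pics/c7.png

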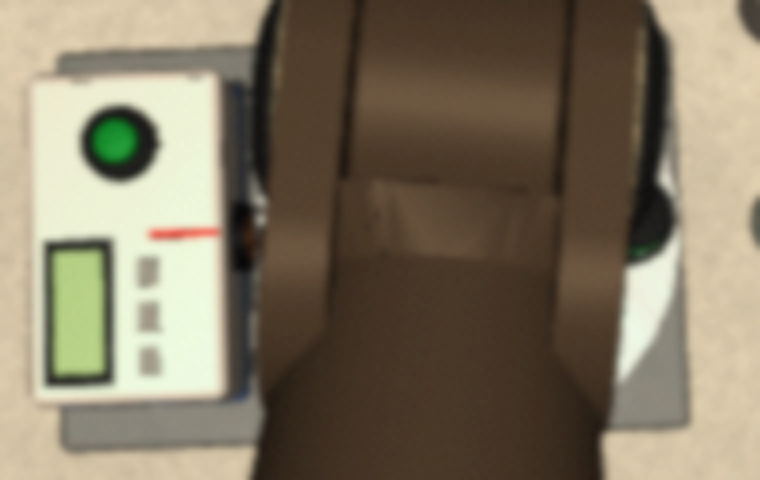

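The amber jar now stands behind the red line: cap (292,286), line (276,393)–(280,333). It looks slightly short of centre. Working out the residual by rays from the same camera.

```bash
python3 - <<'E'
from h import *
d=lambda x,y,z,f:ray("side",215+(x+.5)/f-.5,175+(y+.5)/f-.5,z)
print("yellow now",d(292,285,94,4)); print("white start",d(271,266,94,3.75)); print("line now",d(276,393,106,4),d(280,333,106,4)); print("button",d(172,389,127,4))
for n,p in dict(blue=(156,79),white=(143,207),red=(443,96),grey=(446,219)).items():print(n,d(*p,94,4))
E
```

```text
yellow now [498.46199771  50.44336801  94.        ]
white start [499.89070207  49.91428815  94.        ]
line now [498.65519207 119.33283706 106.        ] [500.47095699  86.87523835 106.        ]
button [542.61465377 137.20840739 127.        ]
blue [581.02660859 -69.33101092  94.        ]
white [574.91063426  13.76888216  94.        ]
red [435.14795887 -77.96359676  94.        ]
grey [428.92535845   1.14934698  94.        ]
```

Emit:
play_rows --moves '[[[0,0,0],[0,0,0.012],0.01],[[0,0,0],[0,0,0.026],0.01],[[0,0,0],[0,0,0.035],0.01],[[0,0,0],[0,0,0.035],0.01],[[0,0,0],[0,0,0.035],0.01]]'

```text
time: 12.28
tcp_pos: [505.2, -37.7, 117.8]
ee_rot: [[-0.537, 0.844, -0.001], [0.844, 0.537, -0.001], [-0.001, -0.001, -1.0]]
ft_force: [-2.3, -5.4, 1.2]
width: 15.7
gripper_force: 24.9
```

Emit:
play_rows --moves '[[[0,0,0],[0,0,0],0.01],[[0,0,0],[0,0,0],0.01],[[0,0,0],[0,0,0],0.01],[[0,0,0],[0,0,0],0.01],[[0,0,0],[0,0,0],0.01]]'

```text
time: 12.9
tcp_pos: [505.2, -37.7, 117.8]
ee_rot: [[-0.537, 0.844, -0.001], [0.844, 0.537, -0.001], [-0.001, -0.001, -1.0]]
ft_force: [-3.2, -5.3, 0.4]
width: 15.3
gripper_force: 24.9
```

```bash
python3 -c "
from h import *
s=robot.state();print(s['joints'],s['width'],s['gripper_force'],s['qd'])
import cv2
a=robot.read_camera('side')[175:325,215:355,::-1]
cv2.imwrite('pics/c8.png',cv2.convertScaleAbs(cv2.resize(a,None,fx=4,fy=4,interpolation=2),alpha=1.5))"
```

```text
[ -4.22664351   6.67781816 -17.19789471  66.15210428  -0.07903909
  53.32244377] 15.330272224709935 24.85851377248764 [ 0.00487308  0.04985208 -0.09601748 -0.08057973 -0.08575228 -0.00885494]
```

View pics/c8.png

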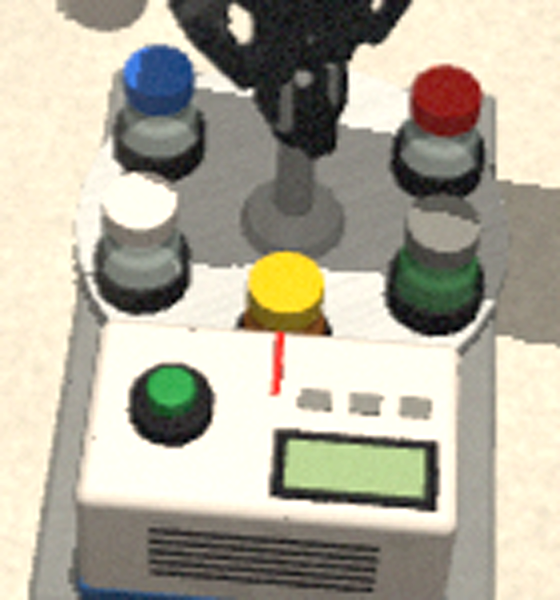

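The yellow cap has moved to (285,286), about x=501.4 mm, where the window line runs at 501–502.5. All jars are upright, the button is up and the knob is still gripped. Handing in.

```bash
python3 -c "
from station import robot
print(robot.sign_off())"
```

```text
the job is handed in; nothing more can be done
None
```

I pressed and released the zero button, then turned the amber jar to within about 1 mm of the window line by camera measurement, and handed the job in with the knob still gripped at 25 N; no verdict came back.

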